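# Turn the sprung pot carousel to its pointer and hold it there

## Robot

A 6-joint arm with a two-finger parallel gripper is mounted at the origin on the work surface. World frame = base frame: x ahead of the robot, y to its left, z up, the work surface at z = 0. Lengths are in m, angles in rad, forces in N, time in s.
With the tool pointing down it reaches from about 0.425 to 0.95 m from the base axis. Payload 3.5 kg.
Tool frame: the origin (TCP) lies between the finger pads; the fingertips stand 25 mm ahead of it and the grasp point (between the pads) lies 6 mm ahead of it (ctrl.finger_overhang is the distance from the TCP to the fingertips, in m); x points along the fingers, y is the direction in which the jaws open and shut, and the axes are right-handed (so a half turn about x gives the same grasp; the last joint's range is limited). The gripper opens to 85 mm and grips with 20 to 120 N. Pads are 22 mm wide; open, the fingers measure 114 mm over their backs; the gripper's body (76 mm by 85 mm) begins 54 mm behind the grasp point. The pads swing forward as they close: fully open they stand 13 mm farther back than shut.
Start: joints at [1.072, 0.286, 1.577, -0, 1.279, -0.15], TCP at [0.231, 0.634, 0.256] pointing down, gripper open.
Joint ranges: [-2.77, 2.77], [-0.9, 2.22], [0.21, 2.48], [-1.53, 4.67], [0.24, 2.81], [-2.84, 2.84]. Speed limits (rad/s): [2.79, 2.79, 3.14, 3.14, 3.14, 3.14].

## Interface

Orientations are given as a unit quaternion [x, y, z, w].
In Python, from plant import ctrl gives the robot as it stands.
- The arm moves only by the tool play_rows, never from a script. Its argument "targets" is a list of rows, each an object with "delta_pos": the shift along the world's x, y, z normalised to -1 to 1, where 1 is 1000 mm, a list of three; "delta_rot": the turn, a rotation vector about the world's x, y, z normalised to -1 to 1, where 1 is pi rad, a list of three; "claw": the finger opening in mm, from 0 to 85.4. In form: [{"delta_pos": [tx, ty, tz], "delta_rot": [wx, wy, wz], "claw": claw}, ...]. A call has 1 to 20 rows; each row is the pose to reach, as a shift and turn from the pose measured when the call began, turning the shorter way round; what a row does not reach only later rows make up. A row lasts 1/12 s, in which the tool goes at most 41.7 mm and 7.16 degrees, less where a joint would pass 70% of its speed; a pose out of reach is approached as far as the arm can. A call with a number of a shift or a turn outside -1 to 1 is refused whole. A call with a gripper value outside its range is refused whole. The fingers move at their own pace and stop on an object; "newtons" is the grip in N (left out, the last holds). Time passes only in rows, so rows that repeat a pose let the fingers close. It gives the time, the measured TCP pose, the force and the opening at its end, in the units of the state.
- ctrl.get_state(): the state, without advancing time (a new reading comes with each control period).
- ctrl.read_camera(name): name is "scene" or "top" or "wrist"; returns the picture (480x640x3 uint8, blue, green, red); there is no depth.
- ctrl.calibration(name): a dict with "fx", "fy", "cx", "cy" (pixels), "k1" (the pictures are not rectified: a ray, as slopes to the right and down, at radius r is drawn at 1 + k1 r^2 times it, then the intrinsics apply), "camera_from_world" (4x4, takes a point from world to camera coordinates). Camera axes: x right, y down, z forward; pixel columns grow to the right and rows downward; lengths in m; the calibration is good to about 2 mm. A picture is of the moment at which its call begins: read the wrist's pose just before it. calibration takes no time and is no camera call; for the wrist camera it gives the pose at the moment of the call.
- ctrl.sign_off(): hands the job in, once; it reports no verdict.
The state is a dict: "time": time; "qpos": joint angles; "dq": joint speeds; "joint_efforts": joint torques, N m; "eef_pos": TCP position; "tcp_rot": TCP orientation; "contact_force": force on the tool from outside, world axes, zero at the start; "wrist_torque": the same for the moment, N m; "opening": opening from 0.0 (shut) to 1.0 (fully open).
Only numpy, scipy, OpenCV 4.12 (cv2) and the standard library are available. Lean on these libraries where they do the work, as an engineer would, in place of code of your own. Each camera call takes 0.05 s, during which the arm holds its last target. There are 200 camera calls.

## Task

On the edge-banding bench, grip the upright handle of the tall pot on the spring-return carousel, turn the carousel smoothly (do not whip it round) until that pot is lined up with the fixed pointer beside the carousel, and keep it there: the spring would swing it back, so finish while still gripping the handle and holding the carousel still. The loose pots must stay standing in their places on the carousel, and the parts lying on the bench beside it are to be left alone.

Things in the scene. Friction and masses are not known exactly. Their poses are not given: they have to be found in the camera images.
- handle: black upright cylindrical handle, 28 mm in diameter and 54 mm long, on top of the tall aluminium pot; origin at its centre, half-way up, 185 mm above the bench. It revolves freely about its own vertical axis, so the fingers need not turn with the carousel.
- tall_pot (a point): centre of the lid top of the tall aluminium pot that carries the handle, 142 mm above the bench. Pot 68 mm in diameter, black lid 72 mm, a 12 mm stem from lid to handle. It is bolted to the carousel, its axis 92 mm from the carousel's axis, and is the tallest thing on it: the loose pots reach only 115 mm above the bench.
- carousel (a joint): angle of the carousel, rad, positive counter-clockwise from above; 0 is where its spring brings it to rest (as at the start), stops at -3.4 and 3.4. The return spring is weak and acts both ways: about 0.06 N m per rad, so at most about 2 N at the handle. Released, the carousel swings back.
- hub (a point): point on the carousel's vertical axis, at the top face of the black turntable disc (270 mm diameter, top face 47 mm above the bench). The axis is fixed within a run.
- pointer_tip (a point): tip of the fixed pointer: a tapered metal tongue 100 mm above the bench pointing level at the carousel's axis, its tip 136 mm from that axis. It sticks out of a bracket on two upright steel pins (stand up to 121 mm above the bench, reaching 200 mm from the axis, 60 mm wide) just outside the disc. It does not move in a run.
- stop_point (a point): where the centre of the handle must be when the tall pot is lined up with the pointer: on the line from pointer tip to axis, 92 mm from the axis, 185 mm above the bench. Fixed within a run, 1.9 rad to half a turn round from the start, on either side.
- pot_low: loose squat aluminium pot with flat black lid, 68 mm diameter, 56 mm high, standing between four 14 mm high studs on the carousel; origin at the centre of its underside. Not to be handled.
- pot_dome: loose aluminium pot with domed top, 64 mm diameter, 68 mm high, standing between four studs; origin at the centre of its underside. Not to be handled.
- pot_neck: loose white pot with narrow black neck, 64 mm diameter, 67 mm high, standing between four studs; origin at the centre of its underside. Not to be handled.
- roller: loose upright white plastic roller, 44 mm diameter, 87 mm high, on the bench beside the carousel; origin at the centre of its underside. Leave alone.
- star_knob: loose black star knob, 56 mm across, with its thread upward, 58 mm high, on the bench; origin at the centre of its underside. Leave alone.
- clamp_block: loose aluminium clamp block, 60 x 45 x 80 mm, on the bench; origin at the centre of its underside. Leave alone.
- seat_a (a point): centre of a stud place for a loose pot, 72 degrees counter-clockwise (from above) from the tall pot, on the disc's top face, 92 mm from the axis; it turns with the carousel. Of the four places three hold a loose pot, one is empty.
- seat_b (a point): centre of a stud place for a loose pot, 144 degrees counter-clockwise (from above) from the tall pot, on the disc's top face, 92 mm from the axis; it turns with the carousel. Of the four places three hold a loose pot, one is empty.
- seat_c (a point): centre of a stud place for a loose pot, 216 degrees counter-clockwise (from above) from the tall pot, on the disc's top face, 92 mm from the axis; it turns with the carousel. Of the four places three hold a loose pot, one is empty.
- seat_d (a point): centre of a stud place for a loose pot, 288 degrees counter-clockwise (from above) from the tall pot, on the disc's top face, 92 mm from the axis; it turns with the carousel. Of the four places three hold a loose pot, one is empty.
Mind the look-alikes: they are no part of the job. Leave any orange or yellow look-alike of the part that bears pointer_tip alone.

How it is judged:
At the end, for the whole second after the job is handed in: Handle centre within 10 mm of the point opposite the pointer, carousel still (under 0.08 rad/s), fingers on the handle with over 2 N; loose pots upright (0.2 rad) within 12 mm of a stud place; bench parts within 20 mm of where they were (horizontal distance between handle and stop_point below 0.01 m and contact force between the fingers and handle above 2 N and velocity of joint carousel between -0.08 and 0.08 rad/s and (distance between pot_low and seat_a below 0.012 m or distance between pot_low and seat_b below 0.012 m or distance between pot_low and seat_c below 0.012 m or distance between pot_low and seat_d below 0.012 m) and (distance between pot_dome and seat_a below 0.012 m or distance between pot_dome and seat_b below 0.012 m or distance between pot_dome and seat_c below 0.012 m or distance between pot_dome and seat_d below 0.012 m) and (distance between pot_neck and seat_a below 0.012 m or distance between pot_neck and seat_b below 0.012 m or distance between pot_neck and seat_c below 0.012 m or distance between pot_neck and seat_d below 0.012 m) and angle between each of pot_low, pot_dome, pot_neck's own z axis and vertical below 0.2 rad and distance of each of roller, star_knob, clamp_block from where it was at the start of the episode below 0.02 m); the arm keeps its last pose, push and grip.
It fails at once if the carousel is whipped round (faster than 3 rad/s) (velocity of joint carousel above 3 rad/s or velocity of joint carousel below -3 rad/s).
It fails at once if a loose pot is tipped or leaves its place ((angle between pot_low's own z axis and vertical above 0.35 rad or not (distance between pot_low and seat_a below 0.02 m or distance between pot_low and seat_b below 0.02 m or distance between pot_low and seat_c below 0.02 m or distance between pot_low and seat_d below 0.02 m)) or (angle between pot_dome's own z axis and vertical above 0.35 rad or not (distance between pot_dome and seat_a below 0.02 m or distance between pot_dome and seat_b below 0.02 m or distance between pot_dome and seat_c below 0.02 m or distance between pot_dome and seat_d below 0.02 m)) or (angle between pot_neck's own z axis and vertical above 0.35 rad or not (distance between pot_neck and seat_a below 0.02 m or distance between pot_neck and seat_b below 0.02 m or distance between pot_neck and seat_c below 0.02 m or distance between pot_neck and seat_d below 0.02 m))).
It fails at once if a part on the bench beside the carousel is shifted by more than 20 mm (distance of any of roller, star_knob, clamp_block from where it was at the start of the episode above 0.02 m).
It also fails if it takes over 38 s, if anything falls off the work surface, if the arm or the gripper's body presses on something with over 40 N, if the wrist force passes 120 N, or if a joint passes its speed limit or range.

## Working session

There is one attempt and no reset: what is moved stays moved. The work goes in short steps, Python scripts to look and compute and a tool call to move; the robot and the scene stay as the last step left them, time stands still between calls to the robot, and variables do not carry over. Pictures are saved under pics/ and viewed, about 8 in all and at most 12, crops included, and the job is handed in when it is done.

Besides the shell and the picture viewer there is one more tool, called after "Call:" by a JSON object that holds its "name" and its "arguments". play_rows: Moves the arm, as the interface text tells. Its arguments: {"type":"object","properties":{"targets":{"type":"array"},"newtons":{"type":"number"}},"required":["targets"]}

```bash
ls; mkdir -p pics; cat > h.py <<'E'
import numpy as np, cv2
from plant import ctrl
def ray(c,u,v):
    p=np.array([(u-c['cx'])/c['fx'],(v-c['cy'])/c['fy']]);q=p.copy()
    for _ in range(20): q=p/(1+c['k1']*(q@q))
    T=np.array(c['camera_from_world']);R=T[:3,:3]
    return -R.T@T[:3,3], R.T@np.array([q[0],q[1],1.])
def plane(c,u,v,z):
    o,d=ray(c,u,v); return o+d*(z-o[2])/d[2]
def proj(c,P):
    T=np.array(c['camera_from_world']);X=T[:3,:3]@np.array(P)+T[:3,3]
    s=X[:2]/X[2];s=s*(1+c['k1']*(s@s));return np.array([c['fx']*s[0]+c['cx'],c['fy']*s[1]+c['cy']])
E
python3 - <<'E'
from h import *
print(ctrl.get_state())
for n in ('scene','top'):
    cv2.imwrite(f'pics/{n}0.png',ctrl.read_camera(n)); c=ctrl.calibration(n); print(n,c['fx'],c['k1'],ray(c,320,240))
E
```

```text
pics
{'time': 0.0, 'qpos': array([ 1.07197501e+00,  2.87185506e-01,  1.57817925e+00, -2.29912221e-05,
        1.27861578e+00, -1.49996491e-01]), 'dq': array([ 5.15048514e-04,  1.19486619e-03, -8.38973437e-04, -5.08753436e-04,
        2.24477874e-03,  9.48827741e-06]), 'joint_efforts': array([-7.86893779e-04, -4.05970538e+01, -2.92633402e+01, -1.00158975e-04,
        5.59372726e-03, -4.83752046e-06]), 'eef_pos': array([0.23039329, 0.63382121, 0.25493267]), 'tcp_rot': array([ 0.12189879,  0.69664067, -0.12350417,  0.69611722]), 'contact_force': array([ 0.17399034, -0.3988531 ,  0.56422887]), 'wrist_torque': array([-0.01114866,  0.02026129, -0.05961213]), 'opening': 0.997410726779418}
scene 435.3834687009782 0.006662568709751472 (array([1.2826538 , 0.56021247, 0.9747037 ]), array([-0.52389235, -0.46394635, -0.71440359]))
top 482.8852924294107 0.01781491584923564 (array([0.50806959, 0.01231225, 1.48273668]), array([ 0.092408  , -0.00163293, -0.99605223]))
```

View pics/top0.png

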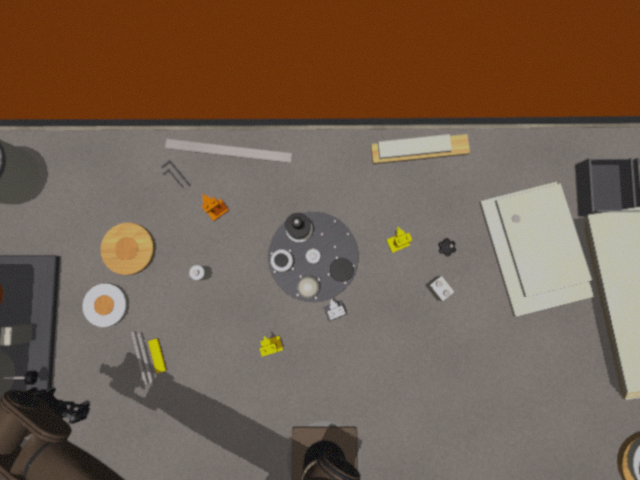

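View pics/scene0.png

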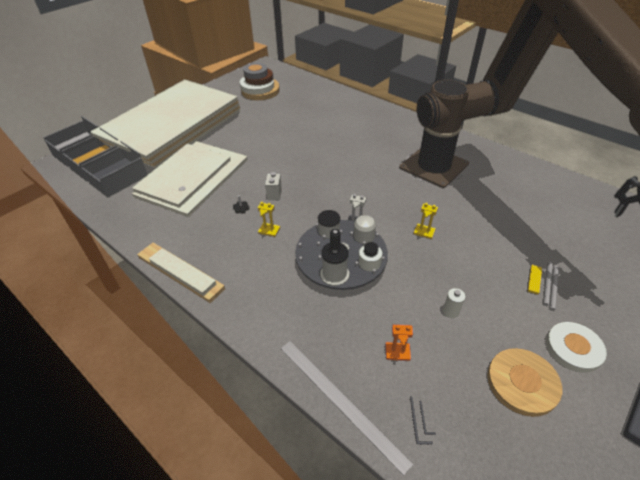

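The top view shows the carousel at about (313,256), with the tall pot and black handle at (298,222). The steel pointer stand is at (335,309), touching the disc. 
- **Pointer candidates:** steel (335,309), yellow (400,239), yellow (271,345) and orange (213,207). I choose the steel one, since it is uncoloured and beside the disc. 
- **Handle candidates:** black knob on the tall pot (298,222), black neck on the white pot (281,260), black lid of the squat pot (342,269) and star knob (447,246). I choose (298,222), the tallest.

I'll check both choices in a close crop.

```bash
python3 - <<'E'
from h import *
t=cv2.imread('pics/top0.png'); s=cv2.imread('pics/scene0.png')
ct=ctrl.calibration('top')
# hub: fit ellipse to dark disc using hue-agnostic darkness
a=cv2.resize(t[190:340,250:380],None,fx=4,fy=4,interpolation=cv2.INTER_CUBIC)[:,:400+120]
b=cv2.resize(s[185:300,285:395],None,fx=2.5,fy=2.5,interpolation=cv2.INTER_CUBIC)
o=np.zeros((600,800,3),np.uint8);o[:,:520]=a;o[:b.shape[0],522:522+b.shape[1]]=b[:,:278]
cv2.imwrite('pics/crop1.png',o)
# disc edge: radial gradient search around guess
g=cv2.GaussianBlur(cv2.cvtColor(t,cv2.COLOR_BGR2GRAY),(3,3),0).astype(float)
c0=np.array([313.5,256.]);pts=[]
for th in np.radians(np.arange(0,360,3)):
    r=np.arange(38,52,.25);u=c0[0]+r*np.cos(th);v=c0[1]+r*np.sin(th)
    p=cv2.remap(g.astype(np.float32),u.astype(np.float32)[None],v.astype(np.float32)[None],1)[0]
    d=p[6:]-p[:-6];i=d.argmax()
    if d[i]>8: pts.append((u[i+3],v[i+3]))
W=np.array([plane(ct,u,v,.047)[:2] for u,v in pts])
for k in range(6):
    A=np.c_[2*W,np.ones(len(W))];x=np.linalg.lstsq(A,(W**2).sum(1),rcond=None)[0]
    R=np.sqrt(x[2]+x[:2]@x[:2]);e=np.hypot(*(W-x[:2]).T)-R;W=W[abs(e)<max(.002,2*e.std())]
print('hub',x[:2],'R',R,len(W),e.std(), 'px',proj(ct,[*x[:2],.047]))
E
```

```text
hub [0.5933884  0.03106077] R 0.13518285527978532 92 0.000836599320469619 px [312.94415643 256.04683969]
```

View pics/crop1.png

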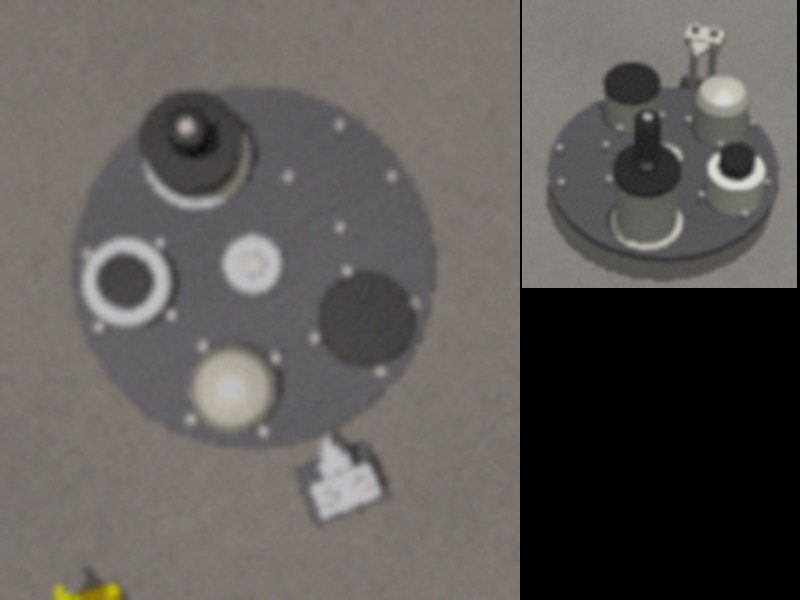

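The close crop confirms both. The black handle stands on the tall pot (crop 187,128 → top image 296.8,222), and the uncoloured steel pointer's tip is at crop (328,436) → top image (332,299). The yellow look-alike is well off the disc.

```bash
python3 - <<'E'
from h import *
t=cv2.imread('pics/top0.png');ct=ctrl.calibration('top')
h=np.array([.5934,.0311]);f=lambda x,y:((x+.5)/4-.5+250,(y+.5)/4-.5+190)
def rep(n,u,v,z):
    p=plane(ct,u,v,z)[:2];d=p-h;print(n,p.round(4),'r',np.hypot(*d).round(4),'ang',np.degrees(np.arctan2(d[1],d[0])).round(2));return p
rep('lid',*f(192,143),.142);rep('htop',*f(187,128),.212)
rep('tip',*f(328,436),.100)
# bright steel bits
roi=t[296:325,318:352];g=roi.min(2);m=((g>135)).astype(np.uint8)
n,l,st,ce=cv2.connectedComponentsWithStats(m);i=1+st[1:,4].argmax();print(st[i],ce[i])
rep('block',ce[i][0]+318,ce[i][1]+296,.115)
for r in m: print(''.join('.#'[k] for k in r))
for n,x,y,z in (('low',367,318,.103),('dome',233,387,.115),('neck',126,281,.114),('hubcap',252,264,.06)): rep(n,*f(x,y),z)
st=ctrl.get_state();print(st['eef_pos'])
E
```

```text
lid [0.6737 0.0726] r 0.0904 ang 27.35
htop [0.6751 0.0728] r 0.0917 ang 27.06
tip [ 0.4695 -0.0225] r 0.135 ang -156.62
[ 10   3  17  21 203] [16.91625616 14.11330049]
block [ 0.4381 -0.0311] r 0.1673 ang -158.16
..................................
..................................
..................................
.............#....................
............###...................
............####..................
............#####.................
............#######...............
............#######...............
............########..............
............########..##..........
............#############.........
............#############.........
............##############........
...........###############........
..........#################.......
..........#################.......
..........#################.......
..........################........
...........#############..........
...........##########.............
............#######...............
............####..................
............##....................
..................................
..................................
..................................
..................................
..................................
low [ 0.5527 -0.0506] r 0.0913 ang -116.48
dome [0.504  0.0445] r 0.0904 ang 171.47
neck [0.5787 0.1204] r 0.0905 ang 99.35
hubcap [0.5939 0.0318] r 0.0009 ang 57.75
[0.23041517 0.63387755 0.25509285]
```

Handle at about (0.675, 0.073) and pointer at about -157°. The carousel has to turn about +175.5° (3.06 rad) counter-clockwise. I'll move above the handle first, with the fingertips clear.

Call:
{"name": "play_rows", "arguments": {"targets": [{"delta_pos": [0.01, -0.012, 0.015], "delta_rot": [0, 0, 0], "claw": 85}, {"delta_pos": [0.03, -0.038, 0.03], "delta_rot": [0, 0, 0], "claw": 85}, {"delta_pos": [0.053, -0.067, 0.035], "delta_rot": [0, 0, 0], "claw": 85}, {"delta_pos": [0.077, -0.097, 0.035], "delta_rot": [0, 0, 0], "claw": 85}, {"delta_pos": [0.101, -0.127, 0.035], "delta_rot": [0, 0, 0], "claw": 85}, {"delta_pos": [0.125, -0.157, 0.035], "delta_rot": [0, 0, 0], "claw": 85}, {"delta_pos": [0.149, -0.187, 0.035], "delta_rot": [0, 0, 0], "claw": 85}, {"delta_pos": [0.173, -0.217, 0.035], "delta_rot": [0, 0, 0], "claw": 85}, {"delta_pos": [0.197, -0.248, 0.035], "delta_rot": [0, 0, 0], "claw": 85}, {"delta_pos": [0.221, -0.278, 0.035], "delta_rot": [0, 0, 0], "claw": 85}, {"delta_pos": [0.245, -0.308, 0.035], "delta_rot": [0, 0, 0], "claw": 85}, {"delta_pos": [0.269, -0.338, 0.035], "delta_rot": [0, 0, 0], "claw": 85}, {"delta_pos": [0.293, -0.369, 0.035], "delta_rot": [0, 0, 0], "claw": 85}, {"delta_pos": [0.317, -0.399, 0.035], "delta_rot": [0, 0, 0], "claw": 85}, {"delta_pos": [0.341, -0.43, 0.035], "delta_rot": [0, 0, 0], "claw": 85}, {"delta_pos": [0.365, -0.46, 0.035], "delta_rot": [0, 0, 0], "claw": 85}, {"delta_pos": [0.389, -0.49, 0.035], "delta_rot": [0, 0, 0], "claw": 85}, {"delta_pos": [0.41, -0.517, 0.035], "delta_rot": [0, 0, 0], "claw": 85}, {"delta_pos": [0.43, -0.542, 0.035], "delta_rot": [0, 0, 0], "claw": 85}, {"delta_pos": [0.445, -0.561, 0.035], "delta_rot": [0, 0, 0], "claw": 85}], "newtons": 60}}

```text
time: 1.77
eef_pos: [0.6764, 0.0703, 0.2891]
tcp_rot: [0.122, 0.697, -0.124, 0.696]
contact_force: [-0.3, -1.1, -0.2]
opening: 0.999
```

```bash
python3 - <<'E'
from h import *
from scipy.spatial.transform import Rotation as R
c=ctrl.calibration('wrist');im=ctrl.read_camera('wrist');st=ctrl.get_state()
print(st['time'],st['eef_pos'],st['qpos'],R.from_quat(st['tcp_rot']).as_matrix().round(3))
for n,P in (('htop',[.6752,.0732,.212]),('lid',[.6752,.0732,.142]),('tip',[.468,-.0214,.1]),('hub',[.5934,.0311,.047])):
    p=proj(c,P);print(n,p); cv2.drawMarker(im,tuple(int(round(k)) for k in p),(0,0,255),0,12,1)
cv2.imwrite('pics/wrist1.png',im)
E
```

```text
1.8167 [0.67824311 0.06700205 0.28878232] [-0.04854916  0.2794218   1.5258348  -0.00486635  1.33650639 -1.26488183] [[-0.     0.346  0.938]
 [-0.005  0.938 -0.346]
 [-1.    -0.005  0.001]]
htop [322.26858642 263.79105748]
lid [321.67162264 228.14798377]
tip [107.2368694    4.00089499]
hub [249.2603307  135.43689277]
```

View pics/wrist1.png

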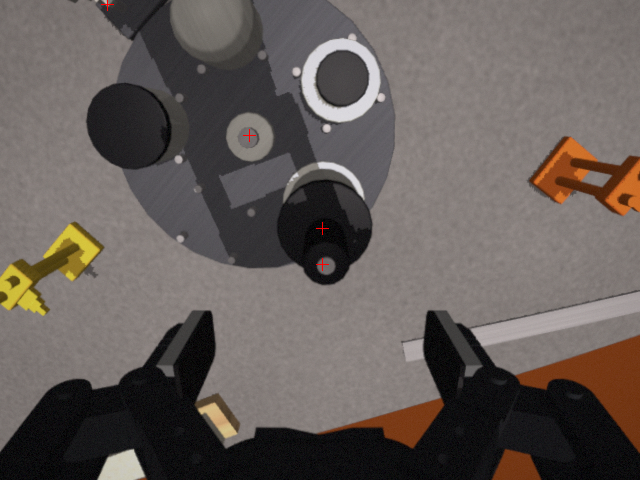

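The wrist view shows the handle top at (326,264), within 4 px of the prediction and centred between the jaws. The hub cap at (249,136) matches, and the pointer tip at (107,4) appears to match at the image edge. I'll descend and grip.

Call:
{"name": "play_rows", "arguments": {"targets": [{"delta_pos": [-0.003, 0.006, -0.01], "delta_rot": [0, 0, 0], "claw": 85}, {"delta_pos": [-0.003, 0.006, -0.03], "delta_rot": [0, 0, 0], "claw": 85}, {"delta_pos": [-0.003, 0.006, -0.05], "delta_rot": [0, 0, 0], "claw": 85}, {"delta_pos": [-0.003, 0.006, -0.07], "delta_rot": [0, 0, 0], "claw": 85}, {"delta_pos": [-0.003, 0.006, -0.088], "delta_rot": [0, 0, 0], "claw": 85}, {"delta_pos": [-0.003, 0.006, -0.098], "delta_rot": [0, 0, 0], "claw": 85}, {"delta_pos": [-0.003, 0.006, -0.098], "delta_rot": [0, 0, 0], "claw": 60}, {"delta_pos": [-0.003, 0.006, -0.098], "delta_rot": [0, 0, 0], "claw": 45}, {"delta_pos": [-0.003, 0.006, -0.098], "delta_rot": [0, 0, 0], "claw": 36}, {"delta_pos": [-0.003, 0.006, -0.098], "delta_rot": [0, 0, 0], "claw": 28}, {"delta_pos": [-0.003, 0.006, -0.098], "delta_rot": [0, 0, 0], "claw": 15}, {"delta_pos": [-0.003, 0.006, -0.098], "delta_rot": [0, 0, 0], "claw": 10}, {"delta_pos": [-0.003, 0.006, -0.098], "delta_rot": [0, 0, 0], "claw": 10}, {"delta_pos": [-0.003, 0.006, -0.098], "delta_rot": [0, 0, 0], "claw": 10}], "newtons": 40}}

```text
time: 2.98
eef_pos: [0.6767, 0.0732, 0.1929]
tcp_rot: [0.123, 0.694, -0.125, 0.698]
contact_force: [3.7, 1.5, 4.3]
opening: 0.317
```

```bash
python3 - <<'E'
from h import *
s=ctrl.get_state();p=s['eef_pos'];print(s['time'],p,s['opening'],s['contact_force'])
h=np.array([.5934,.0311])
d=p[:2]-h;print(np.hypot(*d),np.degrees(np.arctan2(d[1],d[0])))
a0=np.radians(27.2);tot=np.radians(202.7-27.2);N=60
w=np.clip((np.arange(1,N+1))/5,0,1)*np.clip((N-np.arange(N))/5,0,1);w=np.cumsum(w);w/=w[-1]
P=np.array([h+.092*np.array([np.cos(a0+tot*k),np.sin(a0+tot*k)]) for k in w])
print('rate',np.diff(w).max()*tot*12)
for k in range(0,60,20):
    b=p[:2] if k==0 else P[k-1]
    print((P[k:k+20]-b).round(4).tolist(),P[k+19])
E
```

```text
2.9833 [0.67669555 0.07323858 0.19290955] 0.31698692474975704 [3.72547555 1.48025001 4.34037561]
0.0933477773229152 26.834497242969316
rate 0.6563684651250121
[[-0.0019, 0.0008], [-0.0029, 0.0026], [-0.0044, 0.0052], [-0.0065, 0.0086], [-0.0094, 0.0127], [-0.0125, 0.0167], [-0.0159, 0.0205], [-0.0194, 0.024], [-0.0231, 0.0274], [-0.027, 0.0306], [-0.0311, 0.0336], [-0.0353, 0.0363], [-0.0396, 0.0388], [-0.0441, 0.0411], [-0.0487, 0.0431], [-0.0535, 0.0449], [-0.0583, 0.0464], [-0.0631, 0.0476], [-0.0681, 0.0486], [-0.0731, 0.0493]] [0.60363804 0.12252856]
[[-0.005, 0.0004], [-0.01, 0.0006], [-0.0151, 0.0004], [-0.0201, 0.0], [-0.0251, -0.0006], [-0.03, -0.0016], [-0.0349, -0.0028], [-0.0397, -0.0043], [-0.0444, -0.006], [-0.049, -0.008], [-0.0535, -0.0103], [-0.0579, -0.0127], [-0.0622, -0.0155], [-0.0662, -0.0184], [-0.0701, -0.0216], [-0.0739, -0.025], [-0.0774, -0.0286], [-0.0807, -0.0323], [-0.0839, -0.0363], [-0.0868, -0.0404]] [0.51686977 0.08216   ]
[[-0.0027, -0.0043], [-0.0051, -0.0087], [-0.0073, -0.0132], [-0.0093, -0.0178], [-0.0109, -0.0226], [-0.0124, -0.0274], [-0.0135, -0.0323], [-0.0144, -0.0372], [-0.015, -0.0422], [-0.0154, -0.0473], [-0.0155, -0.0523], [-0.0153, -0.0573], [-0.0148, -0.0623], [-0.014, -0.0673], [-0.013, -0.0722], [-0.0117, -0.0771], [-0.0105, -0.0809], [-0.0095, -0.0838], [-0.0087, -0.0856], [-0.0083, -0.0866]] [ 0.5085265  -0.00440336]
```

The grip is on: the opening is 27 mm on the 28 mm handle. First third of the arc:

Call:
{"name": "play_rows", "arguments": {"targets": [{"delta_pos": [-0.0009, 0.0008, 0], "delta_rot": [0, 0, 0], "claw": 10}, {"delta_pos": [-0.0024, 0.0026, 0], "delta_rot": [0, 0, 0], "claw": 10}, {"delta_pos": [-0.0044, 0.0052, 0], "delta_rot": [0, 0, 0], "claw": 10}, {"delta_pos": [-0.0065, 0.0086, 0], "delta_rot": [0, 0, 0], "claw": 10}, {"delta_pos": [-0.0094, 0.0127, 0], "delta_rot": [0, 0, 0], "claw": 10}, {"delta_pos": [-0.0125, 0.0167, 0], "delta_rot": [0, 0, 0], "claw": 10}, {"delta_pos": [-0.0159, 0.0205, 0], "delta_rot": [0, 0, 0], "claw": 10}, {"delta_pos": [-0.0194, 0.024, 0], "delta_rot": [0, 0, 0], "claw": 10}, {"delta_pos": [-0.0231, 0.0274, 0], "delta_rot": [0, 0, 0], "claw": 10}, {"delta_pos": [-0.027, 0.0306, 0], "delta_rot": [0, 0, 0], "claw": 10}, {"delta_pos": [-0.0311, 0.0336, 0], "delta_rot": [0, 0, 0], "claw": 10}, {"delta_pos": [-0.0353, 0.0363, 0], "delta_rot": [0, 0, 0], "claw": 10}, {"delta_pos": [-0.0396, 0.0388, 0], "delta_rot": [0, 0, 0], "claw": 10}, {"delta_pos": [-0.0441, 0.0411, 0], "delta_rot": [0, 0, 0], "claw": 10}, {"delta_pos": [-0.0487, 0.0431, 0], "delta_rot": [0, 0, 0], "claw": 10}, {"delta_pos": [-0.0535, 0.0449, 0], "delta_rot": [0, 0, 0], "claw": 10}, {"delta_pos": [-0.0583, 0.0464, 0], "delta_rot": [0, 0, 0], "claw": 10}, {"delta_pos": [-0.0631, 0.0476, 0], "delta_rot": [0, 0, 0], "claw": 10}, {"delta_pos": [-0.0681, 0.0486, 0], "delta_rot": [0, 0, 0], "claw": 10}, {"delta_pos": [-0.0731, 0.0493, 0], "delta_rot": [0, 0, 0], "claw": 10}]}}

```text
time: 4.65
eef_pos: [0.603, 0.1239, 0.1929]
tcp_rot: [0.124, 0.695, -0.125, 0.698]
contact_force: [2.5, 5.1, 1.7]
opening: 0.32
```

Call:
{"name": "play_rows", "arguments": {"targets": [{"delta_pos": [-0.005, 0.0004, 0], "delta_rot": [0, 0, 0], "claw": 10}, {"delta_pos": [-0.01, 0.0006, 0], "delta_rot": [0, 0, 0], "claw": 10}, {"delta_pos": [-0.0151, 0.0004, 0], "delta_rot": [0, 0, 0], "claw": 10}, {"delta_pos": [-0.0201, 0.0, 0], "delta_rot": [0, 0, 0], "claw": 10}, {"delta_pos": [-0.0251, -0.0006, 0], "delta_rot": [0, 0, 0], "claw": 10}, {"delta_pos": [-0.03, -0.0016, 0], "delta_rot": [0, 0, 0], "claw": 10}, {"delta_pos": [-0.0349, -0.0028, 0], "delta_rot": [0, 0, 0], "claw": 10}, {"delta_pos": [-0.0397, -0.0043, 0], "delta_rot": [0, 0, 0], "claw": 10}, {"delta_pos": [-0.0444, -0.006, 0], "delta_rot": [0, 0, 0], "claw": 10}, {"delta_pos": [-0.049, -0.008, 0], "delta_rot": [0, 0, 0], "claw": 10}, {"delta_pos": [-0.0535, -0.0103, 0], "delta_rot": [0, 0, 0], "claw": 10}, {"delta_pos": [-0.0579, -0.0127, 0], "delta_rot": [0, 0, 0], "claw": 10}, {"delta_pos": [-0.0622, -0.0155, 0], "delta_rot": [0, 0, 0], "claw": 10}, {"delta_pos": [-0.0662, -0.0184, 0], "delta_rot": [0, 0, 0], "claw": 10}, {"delta_pos": [-0.0701, -0.0216, 0], "delta_rot": [0, 0, 0], "claw": 10}, {"delta_pos": [-0.0739, -0.025, 0], "delta_rot": [0, 0, 0], "claw": 10}, {"delta_pos": [-0.0774, -0.0286, 0], "delta_rot": [0, 0, 0], "claw": 10}, {"delta_pos": [-0.0807, -0.0323, 0], "delta_rot": [0, 0, 0], "claw": 10}, {"delta_pos": [-0.0839, -0.0363, 0], "delta_rot": [0, 0, 0], "claw": 10}, {"delta_pos": [-0.0868, -0.0404, 0], "delta_rot": [0, 0, 0], "claw": 10}]}}

```text
time: 6.32
eef_pos: [0.5172, 0.0827, 0.193]
tcp_rot: [0.124, 0.693, -0.125, 0.699]
contact_force: [7.6, -3.5, -2.5]
opening: 0.319
```

Call:
{"name": "play_rows", "arguments": {"targets": [{"delta_pos": [-0.0027, -0.0043, 0], "delta_rot": [0, 0, 0], "claw": 10}, {"delta_pos": [-0.0051, -0.0087, 0], "delta_rot": [0, 0, 0], "claw": 10}, {"delta_pos": [-0.0073, -0.0132, 0], "delta_rot": [0, 0, 0], "claw": 10}, {"delta_pos": [-0.0093, -0.0178, 0], "delta_rot": [0, 0, 0], "claw": 10}, {"delta_pos": [-0.0109, -0.0226, 0], "delta_rot": [0, 0, 0], "claw": 10}, {"delta_pos": [-0.0124, -0.0274, 0], "delta_rot": [0, 0, 0], "claw": 10}, {"delta_pos": [-0.0135, -0.0323, 0], "delta_rot": [0, 0, 0], "claw": 10}, {"delta_pos": [-0.0144, -0.0372, 0], "delta_rot": [0, 0, 0], "claw": 10}, {"delta_pos": [-0.015, -0.0422, 0], "delta_rot": [0, 0, 0], "claw": 10}, {"delta_pos": [-0.0154, -0.0473, 0], "delta_rot": [0, 0, 0], "claw": 10}, {"delta_pos": [-0.0155, -0.0523, 0], "delta_rot": [0, 0, 0], "claw": 10}, {"delta_pos": [-0.0153, -0.0573, 0], "delta_rot": [0, 0, 0], "claw": 10}, {"delta_pos": [-0.0148, -0.0623, 0], "delta_rot": [0, 0, 0], "claw": 10}, {"delta_pos": [-0.014, -0.0673, 0], "delta_rot": [0, 0, 0], "claw": 10}, {"delta_pos": [-0.013, -0.0722, 0], "delta_rot": [0, 0, 0], "claw": 10}, {"delta_pos": [-0.0117, -0.0771, 0], "delta_rot": [0, 0, 0], "claw": 10}, {"delta_pos": [-0.0105, -0.0809, 0], "delta_rot": [0, 0, 0], "claw": 10}, {"delta_pos": [-0.0095, -0.0838, 0], "delta_rot": [0, 0, 0], "claw": 10}, {"delta_pos": [-0.0087, -0.0866, 0], "delta_rot": [0, 0, 0], "claw": 10}, {"delta_pos": [-0.0083, -0.0866, 0], "delta_rot": [0, 0, 0], "claw": 10}]}}

```text
time: 7.98
eef_pos: [0.5092, -0.0029, 0.1929]
tcp_rot: [0.126, 0.693, -0.124, 0.699]
contact_force: [3.2, 4.5, 0.6]
opening: 0.317
```

```bash
python3 - <<'E'
from h import *
O=[]
for n,(x0,y0,x1,y1) in (('top',(250,190,400,340)),('scene',(265,165,415,315)),('wrist',None or (0,0,640,480))):
    c=ctrl.calibration(n);im=ctrl.read_camera(n);cv2.imwrite(f'pics/{n}2.png',im)
    k=(390/(x1-x0)) if n!='wrist' else 0.25
    a=cv2.resize(im[y0:y1,x0:x1],None,fx=k,fy=k,interpolation=cv2.INTER_CUBIC);O.append(a)
o=np.zeros((600,800,3),np.uint8)
o[:390,:390]=O[0][:390,:390];o[:390,400:790]=O[1][:390,:390];
w=cv2.resize(cv2.imread('pics/wrist2.png'),(280,210));o[390:600,:280]=w
cv2.imwrite('pics/after.png',o);s=ctrl.get_state();print(s['time'],s['eef_pos'],s['contact_force'],s['opening'],s['dq'].round(3))
c=ctrl.calibration('wrist')
print([proj(c,p) for p in ([.468,-.0214,.1],[.5934,.0311,.047])])
E
```

```text
8.1333 [ 0.50901058 -0.00244496  0.19291991] [4.8362732  3.32721816 0.17335386] 0.31675825756153675 [ 0.001 -0.001  0.    -0.002  0.001  0.001]
[array([261.56968877, 204.48903313]), array([392.75231507, 309.68446117])]
```

View pics/after.png

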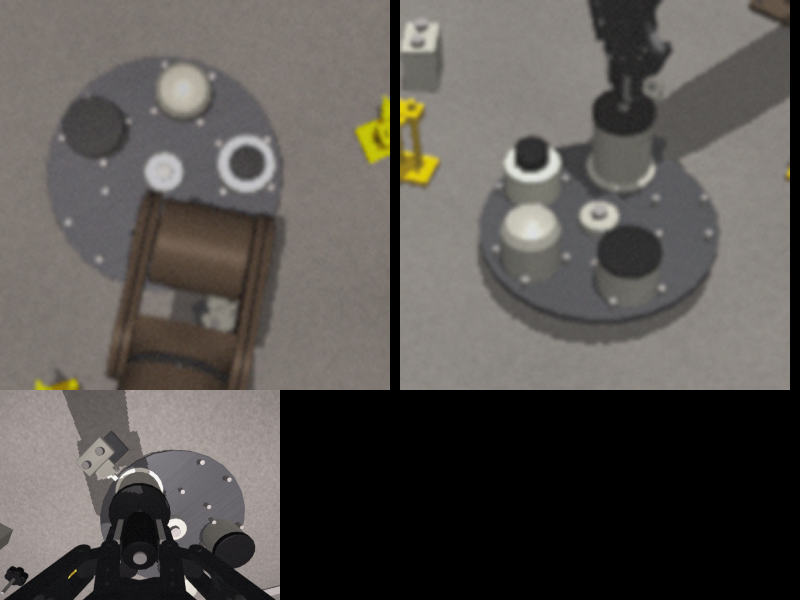

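View pics/wrist2.png

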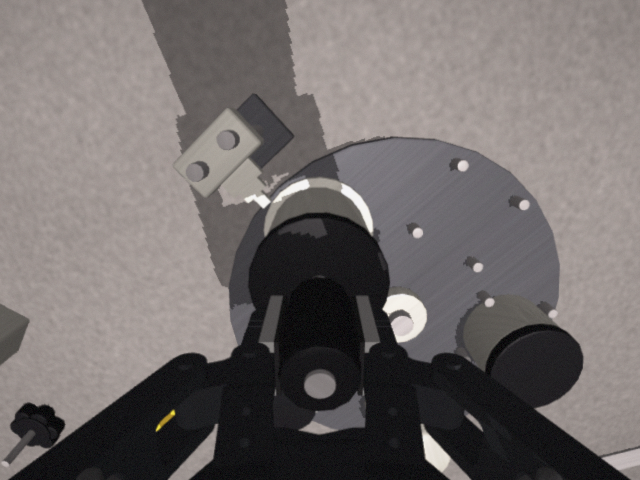

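All the pots are standing and the tall pot faces the steel pointer. In the wrist view the pointer tip is at about (267,206), the pin tops at (229,139) and (197,171), and the hub cap at (402,324). I'll recheck the angles in this one view.

```bash
python3 - <<'E'
from h import *
c=ctrl.calibration('wrist');s=ctrl.get_state();print(s['eef_pos'])
tip=plane(c,267,206,.1)[:2];pm=plane(c,213,155,.121)[:2];hc=plane(c,402,324,.06)[:2];h=np.array([.5934,.0311])
ht=plane(c,319,384,.212)[:2]
A=lambda p,q:np.degrees(np.arctan2(*(p-q)[::-1]))
print('tip',tip,A(tip,h),np.hypot(*(tip-h)),'pins',pm,A(pm,h),'tip->pins',A(pm,tip),'hubcap',hc,'handle',ht,A(ht,h),'tcp',A(s['eef_pos'][:2],h))
print('same-view', A(tip,hc),A(pm,hc),A(ht,hc))
# steel lid tall pot in wrist: lid circle centre
print('lid',plane(c,319,283,.142)[:2])
E
```

```text
[ 0.50901058 -0.00244496  0.19291991]
tip [ 0.46992392 -0.01880582] -157.99272312232551 0.13318008065890788 pins [ 0.43247978 -0.02948788] -159.3682023789925 tip->pins -164.0776157963231 hubcap [0.60009885 0.03404587] handle [ 0.50948442 -0.00206381] -158.4358488741929 tcp -158.32208206619688
same-view -157.9025941399204 -159.24146074078715 -158.27280935180872
lid [ 0.50740217 -0.00086986]
```

The handle sits at -158.3°. The pointer estimates are -156.6° to -159.2° over both views, so the error is under about 3 mm against the 10 mm limit. I'll hold briefly to settle, then hand in.

Call:
{"name": "play_rows", "arguments": {"targets": [{"delta_pos": [0, 0, 0], "delta_rot": [0, 0, 0], "claw": 10}, {"delta_pos": [0, 0, 0], "delta_rot": [0, 0, 0], "claw": 10}, {"delta_pos": [0, 0, 0], "delta_rot": [0, 0, 0], "claw": 10}, {"delta_pos": [0, 0, 0], "delta_rot": [0, 0, 0], "claw": 10}, {"delta_pos": [0, 0, 0], "delta_rot": [0, 0, 0], "claw": 10}, {"delta_pos": [0, 0, 0], "delta_rot": [0, 0, 0], "claw": 10}]}}

```text
time: 8.63
eef_pos: [0.509, -0.0022, 0.1929]
tcp_rot: [0.126, 0.693, -0.123, 0.699]
contact_force: [3.4, 2.8, 1.2]
opening: 0.315
```

```bash
python3 - <<'E'
from h import *
s=ctrl.get_state();print(s['time'],s['eef_pos'],s['opening'],s['contact_force'],abs(s['dq']).max())
print(ctrl.sign_off())
E
```

```text
8.6333 [ 0.50897189 -0.00223719  0.1929057 ] 0.3147369386399944 [3.39574376 2.80007333 1.2320839 ] 0.0035246048033602513
the job is handed in; nothing more can be done
None
```

I gripped the tall pot's handle and turned the carousel about +175° counter-clockwise, at a commanded rate of at most 0.66 rad/s. I handed in at 8.6 s, still holding it at the steel pointer; no verdict is reported.

- **Alignment:** The handle is at about -158.4° round the axis. The pointer came out between -156.6° and -158.2° in the top view, and between -158.0° and -159.2° in the wrist view. That disagreement is about 2.5°, so I put the handle about 3 mm off at worst, against the 10 mm allowed.
- **Grip and stillness:** The opening is about 27 mm on the 28 mm handle, at a 40 N grip setting. The fastest joint was moving at under 0.004 rad/s.
- **Loose pots:** After the turn all three were upright between their studs in the pictures.
- **Bench parts:** I never went near them, but I did not measure their positions again afterwards. The star knob was in view, and part of the clamp block and one yellow look-alike appeared in the crops.

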